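# Take the lift-off lid from the bulb box

### The arm

A 6-joint arm with a two-finger parallel gripper is mounted at the origin on the work surface. World frame = base frame: x ahead of the robot, y to its left, z up, the work surface at z = 0. Lengths are in m, angles in rad, forces in N, time in s.
With the tool pointing down it reaches from about 0.3 to 0.875 m from the base axis. Payload 6.4 kg.
Tool frame: the origin (TCP) lies between the finger pads; the fingertips stand 11 mm ahead of it and the grasp point (between the pads) lies 8 mm behind it (ctrl.tcp_to_tips is the y of the fingertips in the tool frame, in m); y points along the fingers, x is the direction in which the jaws open and shut, and the axes are right-handed (so a half turn about y gives the same grasp; the last joint's range is limited). The gripper opens to 85 mm and grips with 20 to 120 N. Pads are 22 mm wide; open, the fingers measure 114 mm over their backs; the gripper's body (76 mm by 85 mm) begins 54 mm behind the grasp point. The pads swing forward as they close: fully open they stand 13 mm farther back than shut.
Start: joints at [1.127, 0.181, 1.607, -0, 1.354, -0.206], TCP at [0.135, 0.559, 0.242] pointing down, gripper open.
Joint ranges: [-2.99, 2.99], [-0.89, 2.07], [0.3, 2.58], [-1.14, 4.28], [0, 2.63], [-3.12, 3.12]. Speed limits (rad/s): [2.57, 2.57, 3.01, 3.14, 3.14, 3.14].

### API

Orientations are given as a unit quaternion [w, x, y, z].
In Python, from bench import ctrl gives the robot as it stands.
- The arm moves only by the tool apply_moves, never from a script. Its argument "plan" is text: rows parted by semicolons, each of 7 numbers parted by spaces: the shift along the tool's x, y, z each as a share of 0.05 m, from -1 to 1, then the turn, a rotation vector about the tool's x, y, z each as a share of 0.12 rad, from -1 to 1, then the opening, from 0 (shut) to 1 (fully open). In form: dx dy dz wx wy wz claw; .... A call has exactly 5 rows; each row shifts and turns the commanded pose from where the row before left it, along the tool's axes as they then stand; what a row does not reach is not made up. A row lasts 1/10 s, in which the tool goes at most 50 mm and 8.59 degrees, less where a joint would pass 70% of its speed; a pose out of reach is approached as far as the arm can. A call with a number of a shift or a turn outside -1 to 1 is refused whole. A call with a gripper value outside its range is refused whole. The fingers move at their own pace and stop on an object; the grip force is fixed at half the most. Time passes only in rows, so rows that do not move let the fingers close, or fill a call up. It gives the time, the measured TCP pose, the force and the opening at its end, in the units of the state.
- ctrl.get_obs(): the state, without advancing time (a new reading comes with each control period).
- ctrl.camera(name): name is "scene" or "top" or "wrist"; returns the picture (480x640x3 uint8, red, green, blue); there is no depth.
- ctrl.get_calibration(name): a dict with "intrinsics" (3x3 intrinsics, pixels), "R" (3x3) and "t" (3): a world point X has camera coordinates R X + t. Camera axes: x right, y down, z forward; pixel columns grow to the right and rows downward; lengths in m; the calibration is good to about 2 mm. The wrist camera is an equidistant fisheye: a pixel r from the principal point sees the ray r / f radians off the axis. A picture is of the moment at which its call begins: read the wrist's pose just before it. get_calibration takes no time and is no camera call; for the wrist camera it gives the pose at the moment of the call.
- ctrl.hand_in(): hands the job in, once; it reports no verdict.
Trained networks look in the newest picture that a camera, given by its name, has taken for a name from the list of things; names that differ only in an ending like _2 or _b are one class to them, and where a whole thing is asked for, a point or a joint stands for the part that bears it (a point fixed in the world has none). Each returns a list of dicts, best first, with "score" (0 to 1); they miss things now and then, are a little off and sometimes report something else, mostly with a low value. They report only what shows in the picture. A call takes as long as a camera call. They do not tell look-alikes from the thing itself.
- ctrl.recognise(camera, target): "point" ([x, y, z] in m, in world coordinates, good to about 4 mm: the middle of the surface that is visible of it).
The state is a dict: "time_s": time; "q": joint angles; "dq": joint speeds; "joint_efforts": joint torques, N m; "eef_pos": TCP position; "eef_rot": TCP orientation; "wrist_force": force on the tool from outside, world axes, zero at the start; "torque": the same for the moment, N m; "opening": opening from 0.0 (shut) to 1.0 (fully open).
Only numpy, scipy, OpenCV 4.12 (cv2) and the standard library are available. Lean on these libraries where they do the work, as an engineer would, in place of code of your own. Each camera call takes 0.05 s, during which the arm holds its last target.

### The job

Open up the bulb box for planting: by its bar handle, swing the lid up on its hinges until it stands upright, then lift it straight up off the hinge pins. Stand it upright in the slot of the lid rack, hinge edge down and lengthwise along the slot, all the way to the floor of the slot, and let go.

Things in the scene. Friction and masses are not known exactly. Their poses are not given: they have to be found in the camera images.
- bulb_box: Open grey box 110 (x) x 200 (y) x 70 mm, fixed, left or right of the robot, closed by the lid. Origin: centre of underside, z up; front (lid handle side) is its -x, towards the robot. Behind its far wall two steel hinge pins, 7 mm thick, lie along y on the line x = +73, z = +75 mm. Loose pots between box and rack: at most 90 mm tall. Not the knob-lidded box farther back.
- lid: Loose lid, 0.2-0.45 kg: plate 110 x 200 x 10 mm. Origin: mid hinge axis, closed at (73, 0, 75) mm in the box's frame with parallel axes; x from handle to hinge, y along hinge; plate x -128 to -18, z -5 to 5. Two forks (y +-60, 24 wide, 20 thick) reach x +13 and straddle the pins (slots open to +x, 1.5 mm play). Swings freely, falls shut; upright (x down) it lifts off after 20 mm.
- lid_bar (a point): Middle of the lid's handle: a round bar 10 mm thick, 110 mm long along the lid's y, at (-170, 0, 0) mm in the lid's frame, so 42 mm in front of the closed box's front; an arm at each end joins it to the plate. It swings up and away from the robot, 170 mm about the hinge axis, and can turn between the fingers. Lid upright: fork ends (the feet) are 183 mm below it. Axes as the lid's.
- rack: Steel lid rack fixed on the other side from the box: base 100 (x) x 240 (y) x 8 mm, two walls leaving one slot 36 mm wide along its y, open on top and at both ends. Origin: centre of underside, z up; slot floor at z = 8 mm. Walls upright to z = 55, then flared to a mouth about 70 mm wide at z = 73 mm. The lid leans a little against a wall: fine. Either face may look to the robot.
Not all that is in view belongs to the job. Of the things shaped like the lid, the aluminium one is meant.

How it is judged:
By the outcome, as a careful person would: the job done as asked, in the order asked, and still so for the second after the job is handed in, with the robot touching nothing.
It also fails if it takes over 54 s, if anything falls off the work surface, if the arm or the gripper's body presses on something with over 40 N, if the wrist force passes 120 N, or if a joint passes its speed limit or range.

## Working session

There is one attempt and no reset: what is moved stays moved. The work goes in short steps, Python scripts to look and compute and a tool call to move; the robot and the scene stay as the last step left them, time stands still between calls to the robot, and variables do not carry over. Pictures are saved under pics/ and viewed, and the job is handed in when it is done.

Besides the shell and the picture viewer there is one more tool, called after "Request:" in YAML: its name, and indented under it one key for each argument. apply_moves: Moves the arm, as the interface text tells. Shift numbers are shares of 0.05 m and turn numbers shares of 0.12 rad, none past 1 either way. Its arguments: {"type":"object","properties":{"plan":{"type":"string"}},"required":["plan"]}

```bash
ls; mkdir -p pics; python3 - <<'E'
from bench import ctrl
import cv2
for n in("scene","top","wrist"):
    cv2.imwrite(f"pics/a_{n}.png",cv2.cvtColor(ctrl.camera(n),cv2.COLOR_RGB2BGR))
    for t in ("lid","lid_bar","bulb_box","rack"):
        print(n,t,[( [round(v,3) for v in d["point"]],round(d["score"],2)) for d in ctrl.recognise(n,t)])
o=ctrl.get_obs();print({k:(o[k]) for k in o}); print(ctrl.tcp_to_tips)
c=ctrl.get_calibration("top");print(c)
E
```

```text
pics
scene lid [([0.547, -0.248, 0.079], 0.74), ([0.322, -0.361, 0.017], 0.67)]
scene lid_bar [([0.323, -0.36, 0.016], 0.9), ([0.549, -0.252, 0.083], 0.72)]
scene bulb_box [([0.594, -0.225, 0.036], 0.68)]
scene rack [([0.565, 0.219, 0.032], 0.56)]
top lid [([0.313, -0.363, 0.021], 0.81), ([0.536, -0.246, 0.078], 0.66)]
top lid_bar [([0.315, -0.357, 0.017], 0.72), ([0.541, -0.254, 0.083], 0.68)]
top bulb_box [([0.502, -0.169, 0.046], 0.59)]
top rack [([0.565, 0.211, 0.025], 0.58)]
wrist lid [([0.505, -0.192, 0.08], 0.7)]
wrist lid_bar [([0.498, -0.201, 0.081], 0.92)]
wrist bulb_box [([0.485, -0.165, 0.035], 0.63), ([0.526, 0.161, 0.013], 0.31)]
wrist rack [([0.527, 0.157, 0.009], 0.62)]
{'time_s': 0.75, 'q': array([ 1.12671515e+00,  1.80806765e-01,  1.60699912e+00, -2.05935383e-05,
        1.35383972e+00, -2.06324472e-01]), 'dq': array([-2.18074442e-03,  2.57256725e-05, -6.43618578e-04,  1.84133378e-03,
       -1.00008482e-03, -6.54878805e-04]), 'joint_efforts': array([ 9.14039856e-05, -4.44778454e+01, -3.51630592e+01, -5.13307477e-04,
        7.43701112e-04, -2.76759368e-05]), 'eef_pos': array([0.13542891, 0.55882461, 0.24228508]), 'eef_rot': array([-0.55575476,  0.55578413,  0.43715948, -0.43718672]), 'wrist_force': array([-0.13711261, -0.62333   , -0.81138369]), 'torque': array([ 0.03657944, -0.0367297 ,  0.02641129]), 'opening': 0.9989152329027938}
0.011
{'intrinsics': array([[479.02691367,   0.        , 325.56272666],
       [  0.        , 479.02691367, 246.55677509],
       [  0.        ,   0.        ,   1.        ]]), 'R': array([[-0.00172078, -0.99996542, -0.00813637],
       [-0.98218035,  0.00321916, -0.18791325],
       [ 0.18793295,  0.00766802, -0.98215193]]), 't': array([-0.04321807,  0.50604305,  0.85267426])}
```

View pics/a_scene.png

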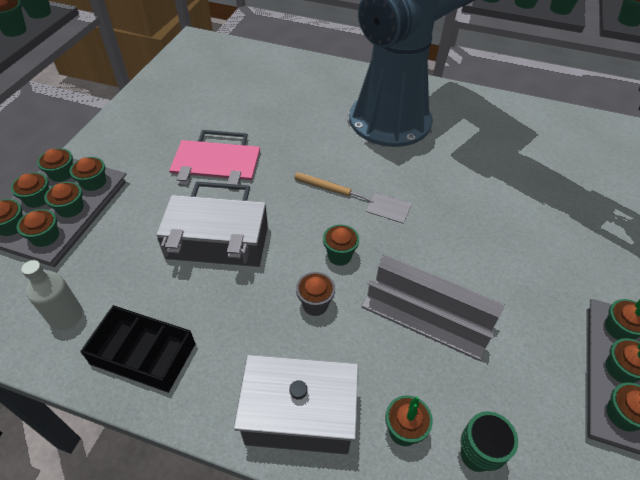

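View pics/a_top.png

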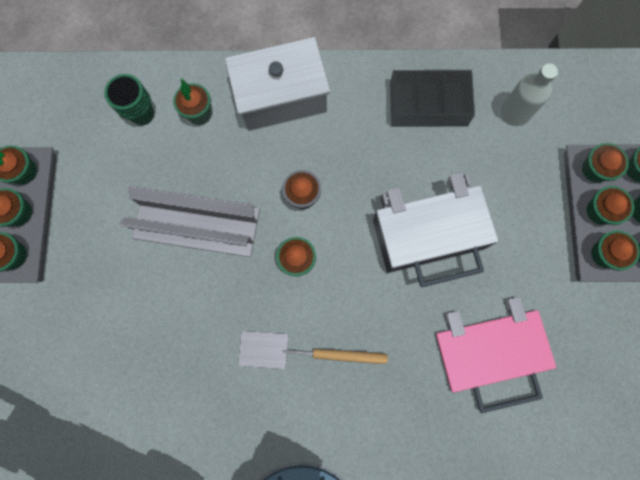

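View pics/a_wrist.png

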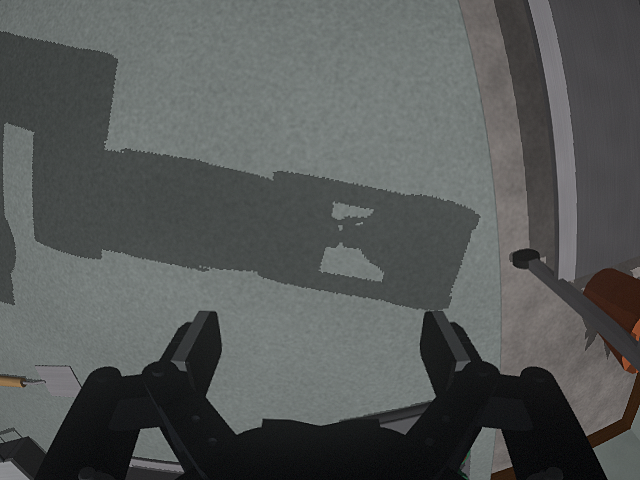

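The aluminium lid is on the box at top-view px (437,228). The pink one at (495,350) is the look-alike. The rack is at (192,222). Next I'll enlarge these to pick the corners.

```bash
python3 - <<'E'
import cv2
t=cv2.imread("pics/a_top.png");s=cv2.imread("pics/a_scene.png")
def c(im,x0,y0,w,h,k,n):
    r=cv2.resize(im[y0:y0+h,x0:x0+w],None,fx=k,fy=k,interpolation=cv2.INTER_CUBIC)
    for i in range(0,w,20): cv2.putText(r,str(x0+i),(i*k,10),0,.35,(0,0,255)); cv2.line(r,(i*k,12),(i*k,18),(0,0,255))
    for i in range(0,h,20): cv2.putText(r,str(y0+i),(0,i*k+4),0,.35,(0,0,255)); cv2.line(r,(24,i*k),(30,i*k),(0,0,255))
    cv2.imwrite(f"pics/{n}.png",r)
c(t,365,165,145,130,5,"b_topbox"); c(t,115,175,160,90,5,"b_toprack"); c(s,150,170,125,100,6,"b_scbox"); c(s,355,245,160,120,5,"b_scrack")
E
```

```text
(no output)
```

View pics/b_topbox.png

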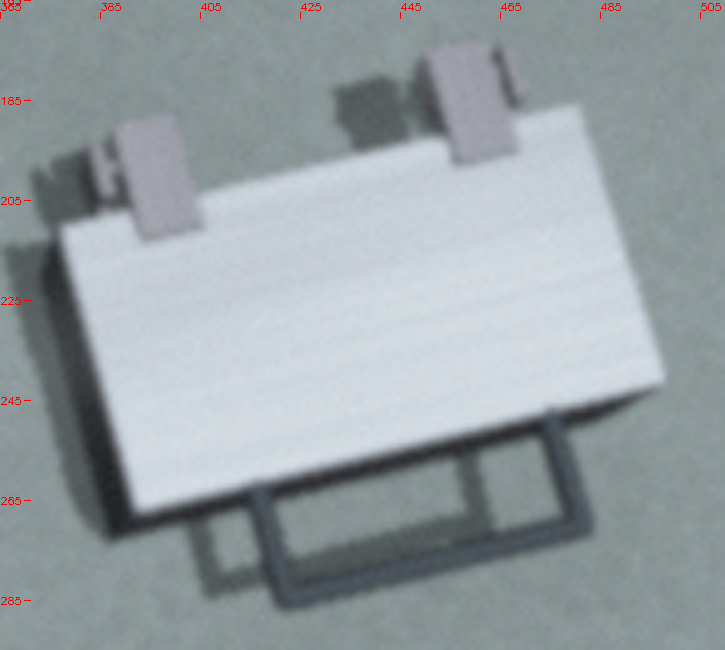

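View pics/b_toprack.png

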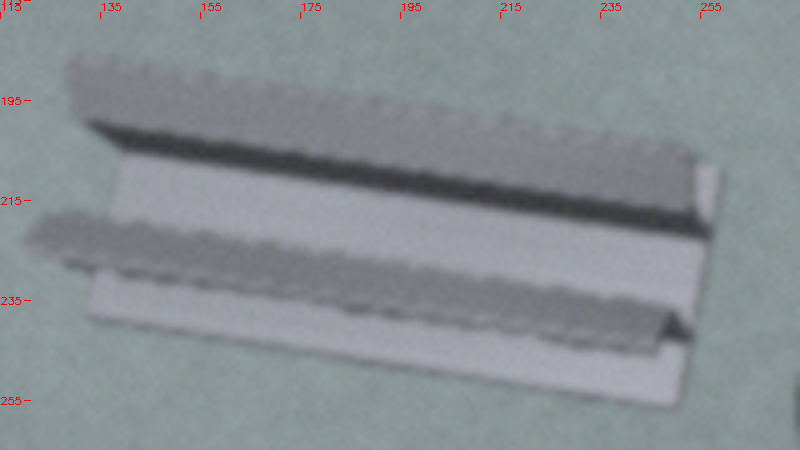

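View pics/b_scbox.png

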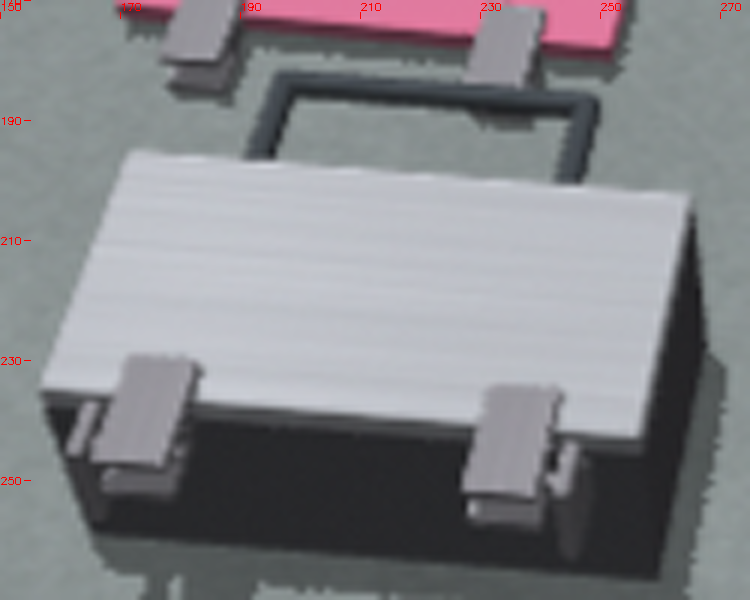

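View pics/b_scrack.png

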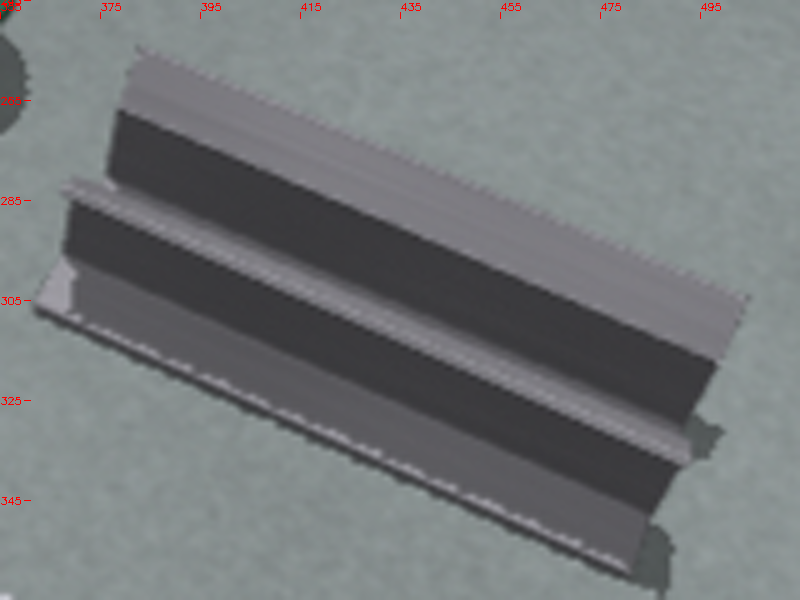

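```bash
cat >h.py <<'E'
import numpy as np
from bench import ctrl
from scipy.optimize import least_squares
def proj(c,X):
    p=np.asarray(X)@c["R"].T+c["t"]; u=p@c["intrinsics"].T; return u[:,:2]/u[:,2:]
def place(p,X):
    c,s=np.cos(p[2]),np.sin(p[2]); X=np.asarray(X,float)/1000
    return np.c_[p[0]+c*X[:,0]-s*X[:,1],p[1]+s*X[:,0]+c*X[:,1],X[:,2]]
def fit(obs,p0,names=("top","scene")):
    cs={n:ctrl.get_calibration(n) for n in names}
    f=lambda p:np.concatenate([(proj(cs[n],place(p,[a[0] for a in obs[n]]))-[a[1] for a in obs[n]]).ravel() for n in names])
    r=least_squares(f,p0,loss="soft_l1"); return r.x,f(r.x).reshape(-1,2)
E
python3 - <<'E'
from h import *
np.set_printoptions(precision=4,suppress=True)
L=lambda x,y,z:(x+73,y,z+75)
box={"top":[(L(-18,100,5),(377.4,210.6)),(L(-18,-100,5),(481,186)),(L(-128,-100,5),(498,241.4)),(L(-128,100,5),(392,268))],
"scene":[(L(-128,-100,5),(171.7,195.3)),(L(-128,100,5),(265.3,202.8)),(L(-18,-100,5),(156.7,235)),(L(-18,100,5),(257,243.3))]}
rk={"top":[((-50,120,8),(133,239)),((-50,-120,8),(251,256.4)),((50,-120,8),(259,208))],
"scene":[((50,-120,8),(362,306.4)),((50,120,8),(481.4,359)),((-35,-120,73),(382,254.6)),((-35,120,73),(505,304.4))]}
for o,p0 in((box,[.58,-.24,.2]),(rk,[.56,.21,-.1])):
    for n in(("top","scene"),("top",),("scene",)):
        p,r=fit(o,p0,n);print(n,p);print(r.round(1).tolist())
    p,_=fit(o,p0)
    if o is box: print("bar",place(p,[(-97,0,75),(73,0,75)]))
E
```

```text
('top', 'scene') [ 0.5385 -0.2476  0.2384]
[[-1.4, -0.8], [-0.5, -1.3], [0.5, -0.2], [-0.2, -0.7], [-0.1, -2.3], [0.5, -2.3], [-0.5, -2.0], [-0.1, -2.0]]
('top',) [ 0.537  -0.2483  0.2364]
[[-1.0, -0.2], [-0.1, -0.5], [0.9, 0.7], [0.1, 0.0]]
('scene',) [ 0.5435 -0.2449  0.2391]
[[-0.2, -0.3], [0.7, -0.4], [-0.6, 0.2], [0.1, 0.2]]
bar [[ 0.4442 -0.2705  0.075 ]
 [ 0.6094 -0.2304  0.075 ]]
('top', 'scene') [ 0.5634  0.2143 -0.1502]
[[-1.9, -0.9], [-0.6, -0.8], [0.3, -1.2], [-0.6, -1.5], [0.4, -0.7], [0.3, -0.6], [-0.6, -0.5]]
('top',) [ 0.5614  0.2129 -0.1495]
[[-1.3, 0.1], [0.1, 0.1], [0.9, -0.3]]
('scene',) [ 0.565   0.2149 -0.1463]
[[-0.6, -0.5], [0.8, 0.1], [0.2, 0.3], [-0.3, 0.1]]
```

```bash
cat >>h.py <<'E'
from scipy.spatial.transform import Rotation as Ro
def st():
    o=ctrl.get_obs(); q=o["eef_rot"]; return o,np.array(o["eef_pos"]),Ro.from_quat([q[1],q[2],q[3],q[0]])
def target(yaw):
    # tool y down, tool x along yaw direction; z = x cross y
    x=np.array([np.cos(yaw),np.sin(yaw),0]);y=np.array([0,0,-1.]);return Ro.from_matrix(np.c_[x,y,np.cross(x,y)])
def rows(p,R,wps,claw):
    """wps: list of (pos,rot,nrows)"""
    out=[]
    for (P,T,n) in wps:
        P=np.array(P,float)
        for k in range(n):
            f=1/(n-k)
            d=R.inv().apply((P-p)*f); w=(R.inv()*T).as_rotvec()*f
            a=np.round(d/.05,2); b=np.round(w/.12,2)
            out.append(" ".join(f"{v:g}" for v in list(a)+list(b))+f" {claw:g}"+("  !!" if max(abs(a).max(),abs(b).max())>1 else ""))
            p=p+R.apply(a*.05); R=R*Ro.from_rotvec(b*.12)
    for i in range(0,len(out),5): print(";".join(out[i:i+5]))
    return p,R
def stat():
    o,p,R=st(); x=R.as_matrix()
    print("t",o["time_s"],"p",p.round(4),"yawx",np.arctan2(x[1,0],x[0,0]).round(3),"toolY",x[:,1].round(3),"F",np.round(o["wrist_force"],1),"T",np.round(o["torque"],2),"q",np.round(o["q"],2),"op",round(o["opening"],3))
E
python3 - <<'E'
from h import *
stat(); o,p,R=st()
for y in(.237,.237-np.pi):
    print((R.inv()*target(y)).as_rotvec())
E
```

```text
t 0.75 p [0.1354 0.5588 0.2423] yawx 1.333 toolY [-0. -0. -1.] F [-0.1 -0.6 -0.8] T [ 0.04 -0.04  0.03] q [ 1.13  0.18  1.61 -0.    1.35 -0.21] op 0.999
[ 3.85943978e-05  1.09604406e+00 -4.53899065e-05]
[-5.17066459e-05 -2.04554860e+00 -4.39654323e-05]
```

```bash
python3 - <<'E'
from h import *
o,p,R=st()
rows(p,R,[((.38,.30,.25),target(.75),10),((.42,-.12,.24),target(.237),10),((.436,-.272,.20),target(.237),5)],.5)
E
```

```text
-0.39 -0.02 -0.6 0 0.49 -0 0.5;-0.35 -0.01 -0.62 0 0.49 -0 0.5;-0.32 -0.02 -0.64 0 0.48 -0 0.5;-0.28 -0.01 -0.66 0 0.49 -0 0.5;-0.24 -0.02 -0.67 0 0.48 -0 0.5
-0.2 -0.01 -0.68 0 0.49 -0 0.5;-0.16 -0.02 -0.69 0 0.48 -0 0.5;-0.12 -0.01 -0.7 0 0.49 -0 0.5;-0.07 -0.02 -0.71 0 0.48 -0 0.5;-0.04 -0.01 -0.71 0 0.49 -0 0.5
-0.51 0.02 -0.67 0 0.43 -0 0.5;-0.48 0.02 -0.69 0 0.43 -0 0.5;-0.44 0.02 -0.72 0 0.43 -0 0.5;-0.4 0.02 -0.74 0 0.43 -0 0.5;-0.37 0.02 -0.76 0 0.43 -0 0.5
-0.33 0.02 -0.78 0 0.42 -0 0.5;-0.29 0.02 -0.79 0 0.43 -0 0.5;-0.24 0.02 -0.81 0 0.42 -0 0.5;-0.2 0.02 -0.82 0 0.43 -0 0.5;-0.17 0.02 -0.83 0 0.42 -0 0.5
-0.08 0.16 -0.61 0 0 -0 0.5;-0.08 0.16 -0.6 0 0 -0 0.5;-0.08 0.16 -0.61 0 0 -0 0.5;-0.08 0.16 -0.6 0 0 -0 0.5;-0.08 0.16 -0.61 0 0 -0 0.5
```

Request:
apply_moves:
  plan: "-0.39 -0.02 -0.6 0 0.49 0 0.5;-0.35 -0.01 -0.62 0 0.49 0 0.5;-0.32 -0.02 -0.64 0 0.48 0 0.5;-0.28 -0.01 -0.66 0 0.49 0 0.5;-0.24 -0.02 -0.67 0 0.48 0 0.5"

```text
time_s: 1.25
eef_pos: [0.2587, 0.4278, 0.2464]
eef_rot: [0.614, -0.614, -0.351, 0.351]
wrist_force: [1.1, 0.3, 0.1]
opening: 0.499
```

Request:
apply_moves:
  plan: "-0.2 -0.01 -0.68 0 0.49 0 0.5;-0.16 -0.02 -0.69 0 0.48 0 0.5;-0.12 -0.01 -0.7 0 0.49 0 0.5;-0.07 -0.02 -0.71 0 0.48 0 0.5;-0.04 -0.01 -0.71 0 0.49 0 0.5"

```text
time_s: 1.75
eef_pos: [0.3809, 0.2987, 0.2501]
eef_rot: [0.658, -0.658, -0.258, 0.258]
wrist_force: [0.8, 0.1, 0.0]
opening: 0.5
```

Request:
apply_moves:
  plan: "-0.51 0.02 -0.67 0 0.43 0 0.5;-0.48 0.02 -0.69 0 0.43 0 0.5;-0.44 0.02 -0.72 0 0.43 0 0.5;-0.4 0.02 -0.74 0 0.43 0 0.5;-0.37 0.02 -0.76 0 0.43 0 0.5"

```text
time_s: 2.25
eef_pos: [0.4, 0.0886, 0.245]
eef_rot: [-0.686, 0.686, 0.172, -0.171]
wrist_force: [0.5, 0.2, 0.3]
opening: 0.503
```

Request:
apply_moves:
  plan: "-0.33 0.02 -0.78 0 0.42 0 0.5;-0.29 0.02 -0.79 0 0.43 0 0.5;-0.24 0.02 -0.81 0 0.42 0 0.5;-0.2 0.02 -0.82 0 0.43 0 0.5;-0.17 0.02 -0.83 0 0.42 0 0.5"

```text
time_s: 2.75
eef_pos: [0.4198, -0.122, 0.2401]
eef_rot: [-0.702, 0.702, 0.083, -0.083]
wrist_force: [1.6, -0.1, 0.6]
opening: 0.5
```

Request:
apply_moves:
  plan: "-0.08 0.16 -0.61 0 0 0 0.5;-0.08 0.16 -0.6 0 0 0 0.5;-0.08 0.16 -0.61 0 0 0 0.5;-0.08 0.16 -0.6 0 0 0 0.5;-0.08 0.16 -0.61 0 0 0 0.5"

```text
time_s: 3.25
eef_pos: [0.436, -0.2735, 0.1996]
eef_rot: [-0.702, 0.702, 0.084, -0.084]
wrist_force: [0.5, 0.5, -0.3]
opening: 0.5
```

Tracking is excellent. Next I'll look with the wrist camera and project the expected bar onto the picture.

```bash
cat >>h.py <<'E'
def fish(c,X):
    p=np.asarray(X)@c["R"].T+c["t"]; K=c["intrinsics"]
    r=np.hypot(p[:,0],p[:,1]);th=np.arctan2(r,p[:,2])
    return np.c_[K[0,2]+K[0,0]*th*p[:,0]/r,K[1,2]+K[1,1]*th*p[:,1]/r]
E
python3 - <<'E'
from h import *
import cv2
c=ctrl.get_calibration("wrist"); im=cv2.cvtColor(ctrl.camera("wrist"),cv2.COLOR_RGB2BGR)
cv2.imwrite("pics/c_wrist_raw.png",im)
for P,col in(((.5385,-.2476,.2384),(0,0,255)),((.537,-.2483,.2364),(0,255,0)),((.5435,-.2449,.2391),(255,0,0))):
    u=fish(c,place(P,[(-97,-50,75),(-97,50,75),(-55,-100,80),(-55,100,80),(55,100,80),(55,-100,80)]))
    for q in u: cv2.circle(im,tuple(int(v) for v in q),2,col,-1)
    print(u.round(0).tolist())
cv2.imwrite("pics/c_wrist.png",im)
for t in("lid_bar","lid"): print([(np.round(d["point"],3),round(d["score"],2)) for d in ctrl.recognise("wrist",t)])
E
```

```text
[[330.0, 294.0], [332.0, 164.0], [380.0, 349.0], [395.0, 93.0], [536.0, 108.0], [499.0, 342.0]]
[[328.0, 294.0], [329.0, 164.0], [378.0, 349.0], [393.0, 93.0], [534.0, 108.0], [497.0, 342.0]]
[[337.0, 292.0], [339.0, 162.0], [387.0, 348.0], [403.0, 92.0], [541.0, 107.0], [505.0, 340.0]]
[(array([ 0.31 , -0.342,  0.018]), 0.83), (array([ 0.529, -0.235,  0.08 ]), 0.64)]
[(array([ 0.534, -0.23 ,  0.084]), 0.81), (array([ 0.315, -0.344,  0.017]), 0.67), (array([ 0.486, -0.244,  0.048]), 0.28)]
```

View pics/c_wrist.png

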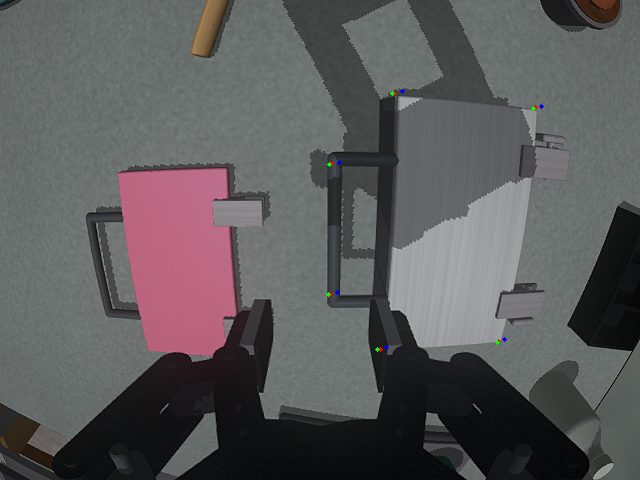

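The bar shows at columns 334–335, rows 157–301. That lies between the two single-camera fits, so I take their mean: bar (0.446,-0.269), hinge (0.611,-0.229). Descending now.

```bash
python3 - <<'E'
from h import *
stat();o,p,R=st()
rows(p,R,[((.4425,-.270,.095),target(.238),5),((.4425,-.270,.067),target(.238),4),((.4425,-.270,.067),target(.238),1)],.42)
E
```

```text
t 3.4 p [ 0.4355 -0.2733  0.1991] yawx 0.235 toolY [-0.001  0.001 -1.   ] F [-0.4 -0.1 -0.2] T [-0.02  0.02  0.02] q [-0.79  0.09  1.8  -0.    1.25 -1.03] op 0.497
0.03 0.42 0.01 -0 -0.01 -0 0.42;0.03 0.42 0 -0 -0 -0 0.42;0.03 0.41 0.01 -0 -0.01 -0 0.42;0.03 0.42 0 -0 -0 -0 0.42;0.03 0.41 0.01 -0.01 -0.01 -0.01 0.42
0 0.14 -0 0 0 0 0.42;0 0.14 -0 0 0 0 0.42;0 0.14 -0 0 0 0 0.42;0 0.14 -0 0 0 0 0.42;0 0 -0 0 0 0 0.42
```

Request:
apply_moves:
  plan: "0.03 0.42 0.01 0 0 0 0.42;0.03 0.42 0 0 0 0 0.42;0.03 0.41 0.01 0 -0.01 0 0.42;0.03 0.42 0 0 0 0 0.42;0.03 0.41 0.01 0 -0.01 0 0.42"

```text
time_s: 3.9
eef_pos: [0.4432, -0.2677, 0.0956]
eef_rot: [-0.702, 0.702, 0.085, -0.085]
wrist_force: [0.4, -0.8, -0.1]
opening: 0.422
```

Request:
apply_moves:
  plan: "0 0.14 0 0 0 0 0.42;0 0.14 0 0 0 0 0.42;0 0.14 0 0 0 0 0.42;0 0.14 0 0 0 0 0.42;0 0 0 0 0 0 0.42"

```text
time_s: 4.4
eef_pos: [0.4426, -0.2686, 0.0673]
eef_rot: [0.702, -0.702, -0.084, 0.085]
wrist_force: [-1.6, 0.5, 0.6]
opening: 0.417
```

```bash
python3 - <<'E'
from h import *
import cv2
stat()
a=cv2.cvtColor(ctrl.camera("wrist"),cv2.COLOR_RGB2BGR)
cv2.imwrite("pics/d.png",a);cv2.imwrite("pics/d2.png",cv2.resize(cv2.cvtColor(ctrl.camera("scene"),cv2.COLOR_RGB2BGR)[130:290,120:320],None,fx=3.5,fy=3.5))
E
```

```text
t 4.4 p [ 0.4426 -0.2686  0.0673] yawx 0.24 toolY [-0.001  0.001 -1.   ] F [-1.6  0.5  0.6] T [ 0.01  0.02 -0.  ] q [-0.77  0.29  1.87 -0.    0.98 -1.01] op 0.417
```

View pics/d.png

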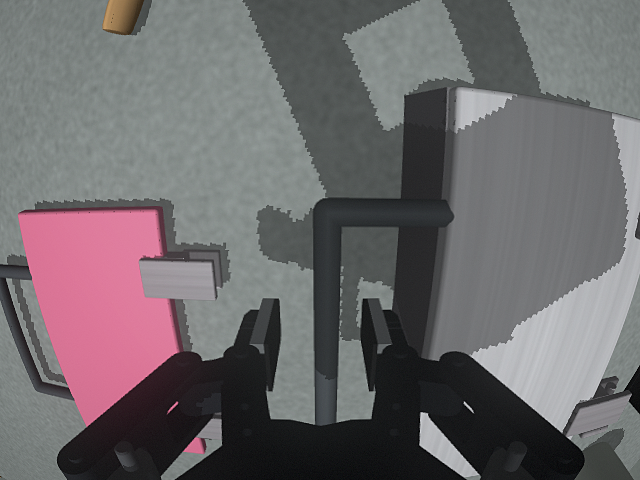

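View pics/d2.png

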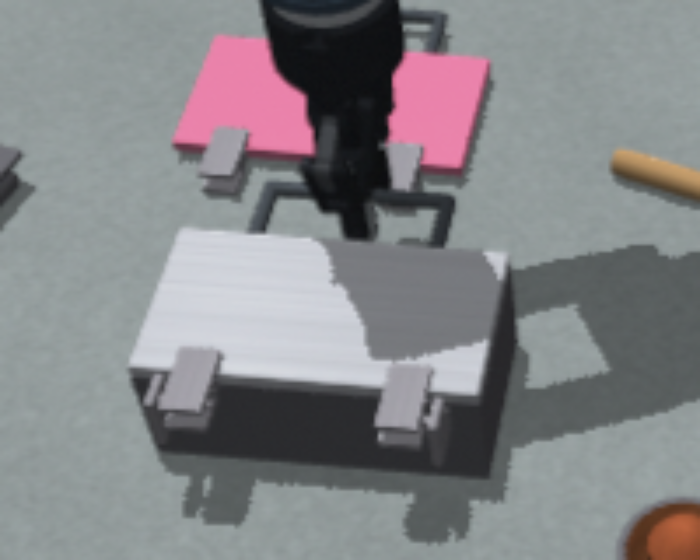

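The bar (col 328) is between the pads (cols 278–364). I'll shift about 3 mm towards it and close.

Request:
apply_moves:
  plan: "0.07 0 0 0 0 0 0.3;0 0 0 0 0 0 0;0 0 0 0 0 0 0;0 0 0 0 0 0 0;0 0 0 0 0 0 0"

```text
time_s: 5.0
eef_pos: [0.4466, -0.2684, 0.0683]
eef_rot: [-0.702, 0.702, 0.085, -0.084]
wrist_force: [-2.1, 0.4, 5.6]
opening: 0.093
```

```bash
python3 -c "
from h import *
stat()"
```

```text
t 5.0 p [ 0.4466 -0.2684  0.0683] yawx 0.24 toolY [ 0.001 -0.001 -1.   ] F [-2.1  0.4  5.6] T [-0.11  0.31  0.07] q [-0.77  0.29  1.87 -0.    0.98 -1.01] op 0.093
```

```bash
cat >>h.py <<'E'
B0=np.array([.4466,-.2684,.0683]);YAW=.239;U=np.array([np.cos(YAW),np.sin(YAW),0]);H=B0+.170*U
def arc(deg,bias=.002):
    t=np.radians(deg); r=.170+bias*min(1,deg/10)
    return H-U*r*np.cos(t)+np.array([0,0,r*np.sin(t)])
E
python3 - <<'E'
from h import *
o,p,R=st()
rows(p,R,[(arc(d),target(YAW),1) for d in(1.5,4.5,8,11.5,15)],0)
p2=arc(15)
print()
rows(p2,target(YAW),[(arc(d),target(YAW),1) for d in np.linspace(15,90,21)[1:]]+[(arc(90),target(YAW),5)],0)
E
```

```text
-0 -0.09 0 0.01 0.01 0 0;-0.01 -0.18 0 -0 -0 0 0;0.01 -0.21 0 -0 -0 0 0;0.03 -0.21 0 -0 -0 0 0;0.05 -0.2 0 -0 -0 0 0

0.07 -0.22 -0 0 0 0 0;0.07 -0.21 -0 0 0 0 0;0.1 -0.2 -0 0 0 0 0;0.1 -0.2 -0 0 0 0 0;0.12 -0.19 -0 0 0 0 0
0.13 -0.18 -0 0 0 0 0;0.15 -0.18 -0 0 0 0 0;0.15 -0.16 -0 0 0 0 0;0.16 -0.16 -0 0 0 0 0;0.18 -0.14 -0 0 0 0 0
0.18 -0.13 -0 0 0 0 0;0.19 -0.12 -0 0 0 0 0;0.2 -0.1 -0 0 0 0 0;0.21 -0.1 -0 0 0 0 0;0.21 -0.08 -0 0 0 0 0
0.21 -0.06 -0 0 0 0 0;0.22 -0.05 -0 0 0 0 0;0.22 -0.04 -0 0 0 0 0;0.23 -0.02 -0 0 0 0 0;0.22 -0.01 -0 0 0 0 0
0 0 -0 0 0 0 0;0 0 -0 0 0 0 0;0 0 -0 0 0 0 0;0 0 -0 0 0 0 0;0 0 -0 0 0 0 0
```

Request:
apply_moves:
  plan: "0 -0.09 0 0 0 0 0;-0.01 -0.18 0 0 0 0 0;0.01 -0.21 0 0 0 0 0;0.03 -0.21 0 0 0 0 0;0.05 -0.2 0 0 0 0 0"

```text
time_s: 5.5
eef_pos: [0.4502, -0.267, 0.1133]
eef_rot: [-0.702, 0.702, 0.085, -0.085]
wrist_force: [0.3, -0.5, -4.8]
opening: 0.09
```

```bash
python3 -c "
from h import *
import cv2
stat(); print(arc(15))
cv2.imwrite('pics/e.png',cv2.resize(cv2.cvtColor(ctrl.camera('scene'),cv2.COLOR_RGB2BGR)[130:290,120:320],None,fx=3.5,fy=3.5))"
```

```text
t 5.5 p [ 0.4502 -0.267   0.1133] yawx 0.24 toolY [-0. -0. -1.] F [ 0.3 -0.5 -4.8] T [-0.09  0.29  0.05] q [-0.76  0.22  1.84 -0.    1.08 -1.  ] op 0.09
[ 0.45035102 -0.26748604  0.11281688]
```

View pics/e.png

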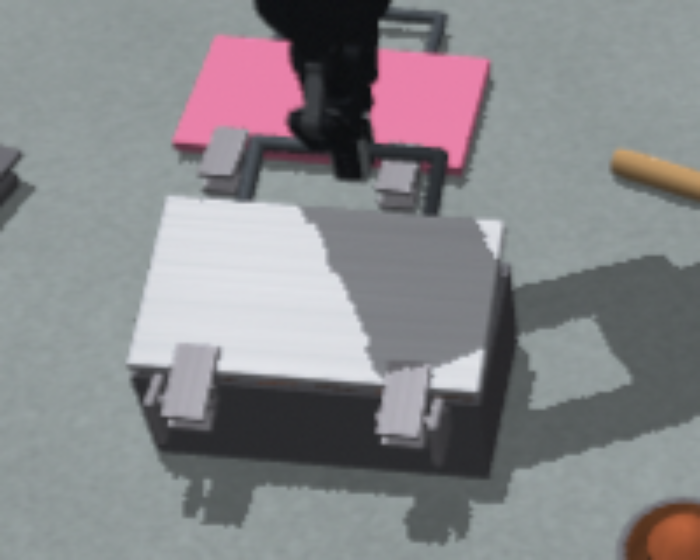

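The lid is swinging on its hinges with very small forces. Continuing.

Request:
apply_moves:
  plan: "0.07 -0.22 0 0 0 0 0;0.07 -0.21 0 0 0 0 0;0.1 -0.2 0 0 0 0 0;0.1 -0.2 0 0 0 0 0;0.12 -0.19 0 0 0 0 0"

```text
time_s: 6.05
eef_pos: [0.473, -0.2616, 0.1642]
eef_rot: [-0.702, 0.702, 0.085, -0.085]
wrist_force: [0.5, 0.3, -4.1]
opening: 0.092
```

Request:
apply_moves:
  plan: "0.13 -0.18 0 0 0 0 0;0.15 -0.18 0 0 0 0 0;0.15 -0.16 0 0 0 0 0;0.16 -0.16 0 0 0 0 0;0.18 -0.14 0 0 0 0 0"

```text
time_s: 6.55
eef_pos: [0.51, -0.2525, 0.2054]
eef_rot: [-0.702, 0.702, 0.084, -0.085]
wrist_force: [-7.6, -0.0, 3.3]
opening: 0.093
```

```bash
python3 -c "
from h import *
stat(); print(arc(52.5))"
```

```text
t 6.55 p [ 0.51   -0.2525  0.2054] yawx 0.24 toolY [-0.002 -0.    -1.   ] F [-7.6 -0.   3.3] T [-0.04  1.55 -0.04] q [-0.67  0.2   1.66 -0.    1.28 -0.91] op 0.093
[ 0.51003709 -0.2529431   0.20475677]
```

Request:
apply_moves:
  plan: "0.17 -0.14 0 0 0 0 0;0.19 -0.12 0 0 0 0 0;0.2 -0.11 0 0 0 0 0;0.21 -0.1 0 0 0 0 0;0.21 -0.08 0 0 0 0 0"

```text
time_s: 7.05
eef_pos: [0.5584, -0.2407, 0.2337]
eef_rot: [-0.702, 0.702, 0.085, -0.084]
wrist_force: [-6.3, 1.8, 10.4]
opening: 0.086
```

Request:
apply_moves:
  plan: "0.21 -0.06 0 0 0 0 0;0.22 -0.05 0 0 0 0 0;0.22 -0.04 0 0 0 0 0;0.23 -0.02 0 0 0 0 0;0.22 -0.01 0 0 0 0 0"

```text
time_s: 7.55
eef_pos: [0.6126, -0.2276, 0.242]
eef_rot: [-0.702, 0.702, 0.085, -0.084]
wrist_force: [-1.6, 1.2, 1.5]
opening: 0.088
```

```bash
python3 -c "
from h import *
import cv2
stat(); print(arc(90))
cv2.imwrite('pics/f.png',cv2.resize(cv2.cvtColor(ctrl.camera('scene'),cv2.COLOR_RGB2BGR)[100:290,100:340],None,fx=3,fy=3))
cv2.imwrite('pics/f2.png',cv2.cvtColor(ctrl.camera('wrist'),cv2.COLOR_RGB2BGR))
cv2.imwrite('pics/f3.png',cv2.resize(cv2.cvtColor(ctrl.camera('top'),cv2.COLOR_RGB2BGR)[130:330,330:550],None,fx=3,fy=3))
"
```

```text
t 7.55 p [ 0.6126 -0.2276  0.242 ] yawx 0.24 toolY [ 0.002 -0.001 -1.   ] F [-1.6  1.2  1.5] T [0.08 0.3  0.06] q [-0.54  0.35  1.4   0.    1.39 -0.78] op 0.088
[ 0.61176778 -0.2281557   0.2403    ]
```

View pics/f.png

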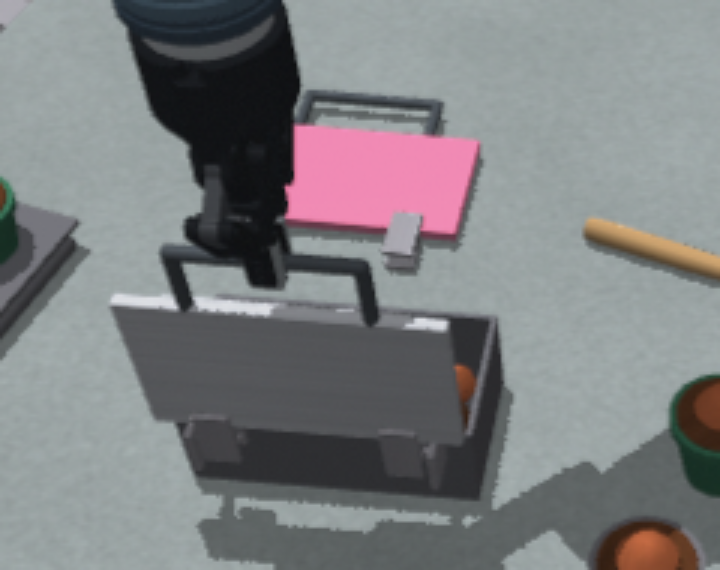

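View pics/f2.png

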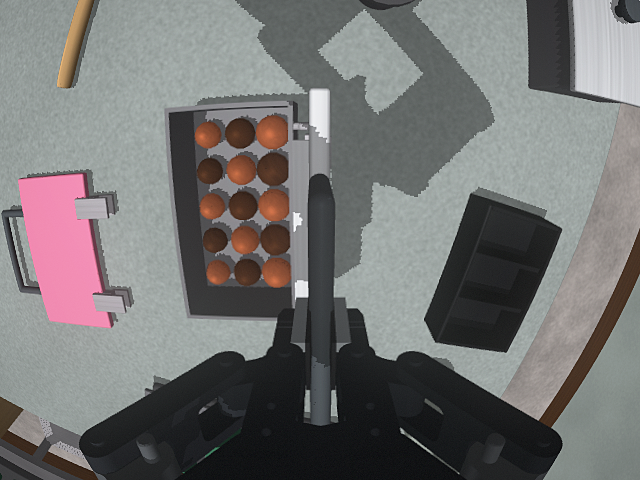

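View pics/f3.png

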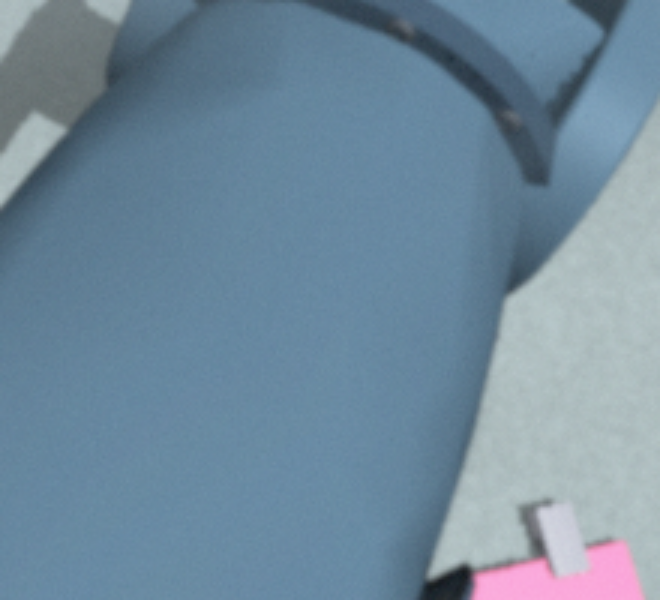

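The lid is upright: plate edge (col 320) is right below the bar (col 322) and forces are about 2 N. Lifting straight up.

Request:
apply_moves:
  plan: "0 -0.08 0 0 0 0 0;0 -0.12 0 0 0 0 0;0 -0.15 0 0 0 0 0;0 -0.15 0 0 0 0 0;0 -0.2 0 0 0 0 0"

```text
time_s: 8.2
eef_pos: [0.6108, -0.2278, 0.2761]
eef_rot: [0.702, -0.702, -0.084, 0.085]
wrist_force: [0.0, 0.2, -2.8]
opening: 0.088
```

Request:
apply_moves:
  plan: "0 -0.2 0 0 0 0 0;0 -0.25 0 0 0 0 0;0 -0.25 0 0 0 0 0;0 -0.25 0 0 0 0 0;0 -0.2 0 0 0 0 0"

```text
time_s: 8.7
eef_pos: [0.6112, -0.2279, 0.335]
eef_rot: [-0.702, 0.702, 0.085, -0.084]
wrist_force: [-0.7, -0.2, -2.5]
opening: 0.091
```

```bash
python3 -c "
from h import *
import cv2
stat()
cv2.imwrite('pics/g.png',cv2.cvtColor(ctrl.camera('scene'),cv2.COLOR_RGB2BGR))
cv2.imwrite('pics/g2.png',cv2.cvtColor(ctrl.camera('wrist'),cv2.COLOR_RGB2BGR))
"
```

```text
t 8.7 p [ 0.6112 -0.2279  0.335 ] yawx 0.24 toolY [ 0.001 -0.001 -1.   ] F [-0.7 -0.2 -2.5] T [-0.03  0.09  0.04] q [-0.54  0.29  1.28 -0.    1.56 -0.78] op 0.091
```

View pics/g.png

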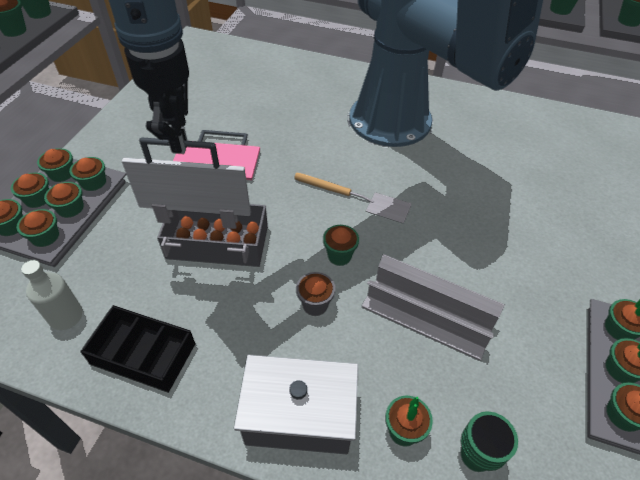

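View pics/g2.png

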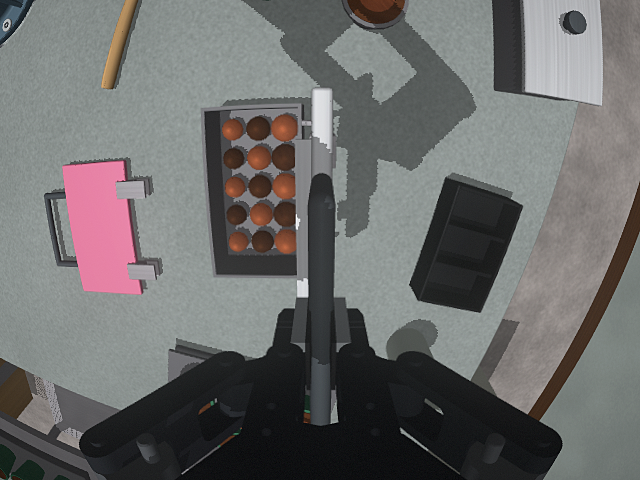

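```bash
python3 - <<'E'
from h import *
o,p,R=st()
G=np.array([.5635,.214,.34]);n=25
w=[]
for k in range(1,n+1):
    s=k/n; s=s*s*(3-2*s)
    w.append((p+(G-p)*s,target(.24-.388*s),1))
rows(p,R,w,0)
E
```

```text
0.01 -0 0.04 0.02 0.01 0.02 0;0.01 -0 0.12 0 0.05 0 0;0.02 -0 0.19 0 0.07 0 0;0.03 -0.01 0.26 0 0.09 0 0;0.04 0 0.31 0 0.12 0 0
0.03 -0 0.36 0 0.13 0 0;0.03 -0.01 0.41 0 0.15 0 0;0.03 -0 0.45 0 0.16 0 0;0.01 -0.01 0.48 0 0.17 0 0;0.01 -0 0.5 0 0.19 0 0
0 -0.01 0.52 0 0.19 0 0;-0.01 -0 0.53 0 0.19 0 0;-0.03 -0.01 0.53 0 0.19 0 0;-0.04 -0 0.53 0 0.2 0 0;-0.05 -0.01 0.52 0 0.18 0 0
-0.06 -0 0.5 0 0.19 0 0;-0.07 -0 0.47 0 0.17 0 0;-0.07 -0.01 0.44 0 0.16 0 0;-0.08 -0 0.41 0 0.15 0 0;-0.07 -0.01 0.36 0 0.14 0 0
-0.07 0 0.3 0 0.11 0 0;-0.06 -0 0.25 0 0.09 0 0;-0.04 -0 0.19 0 0.07 0 0;-0.03 -0 0.12 0 0.05 0 0;-0.01 -0.01 0.04 0 0.01 0 0
```

Request:
apply_moves:
  plan: "0.01 0 0.04 0 0.01 0 0;0.01 0 0.12 0 0.05 0 0;0.02 0 0.19 0 0.07 0 0;0.03 -0.01 0.26 0 0.09 0 0;0.04 0 0.31 0 0.12 0 0"

```text
time_s: 9.3
eef_pos: [0.6058, -0.1805, 0.3335]
eef_rot: [0.704, -0.703, -0.07, 0.07]
wrist_force: [-0.1, 0.8, -2.6]
opening: 0.084
```

Request:
apply_moves:
  plan: "0.03 0 0.36 0 0.13 0 0;0.03 -0.01 0.41 0 0.15 0 0;0.03 0 0.45 0 0.16 0 0;0.01 -0.01 0.48 0 0.17 0 0;0.01 0 0.5 0 0.19 0 0"

```text
time_s: 9.8
eef_pos: [0.5933, -0.0702, 0.3348]
eef_rot: [0.706, -0.706, -0.036, 0.036]
wrist_force: [0.4, -0.6, -2.2]
opening: 0.091
```

Request:
apply_moves:
  plan: "0 -0.01 0.52 0 0.19 0 0;-0.01 0 0.53 0 0.19 0 0;-0.03 -0.01 0.53 0 0.19 0 0;-0.04 0 0.53 0 0.2 0 0;-0.05 -0.01 0.52 0 0.18 0 0"

```text
time_s: 10.3
eef_pos: [0.5789, 0.061, 0.3362]
eef_rot: [0.707, -0.707, 0.004, -0.004]
wrist_force: [0.5, -0.1, -2.6]
opening: 0.087
```

Request:
apply_moves:
  plan: "-0.06 0 0.5 0 0.19 0 0;-0.07 0 0.47 0 0.17 0 0;-0.07 -0.01 0.44 0 0.16 0 0;-0.08 0 0.41 0 0.15 0 0;-0.07 -0.01 0.36 0 0.14 0 0"

```text
time_s: 10.8
eef_pos: [0.5667, 0.1707, 0.3372]
eef_rot: [0.706, -0.706, 0.038, -0.038]
wrist_force: [0.6, -0.2, -3.8]
opening: 0.093
```

Request:
apply_moves:
  plan: "-0.07 0 0.3 0 0.11 0 0;-0.06 0 0.25 0 0.09 0 0;-0.04 0 0.19 0 0.07 0 0;-0.03 0 0.12 0 0.05 0 0;-0.01 -0.01 0.04 0 0.01 0 0"

```text
time_s: 11.3
eef_pos: [0.5625, 0.2152, 0.3377]
eef_rot: [0.705, -0.705, 0.052, -0.052]
wrist_force: [0.6, 0.5, -2.8]
opening: 0.09
```

```bash
python3 - <<'E'
from h import *
import cv2
stat()
cv2.imwrite('pics/h1.png',cv2.cvtColor(ctrl.camera('scene'),cv2.COLOR_RGB2BGR))
c=ctrl.get_calibration("wrist"); im=cv2.cvtColor(ctrl.camera("wrist"),cv2.COLOR_RGB2BGR)
cv2.imwrite("pics/h2raw.png",im)
for P,col in(((.5614,.2129,-.1495),(0,255,0)),((.565,.2149,-.1463),(255,0,0))):
    u=fish(c,place(P,[(-50,120,8),(-50,-120,8),(50,120,8),(50,-120,8),(-18,120,8),(18,120,8),(-35,120,73),(35,120,73)]))
    for q in u: cv2.circle(im,tuple(int(v) for v in q),2,col,-1)
    print(u.round(0).tolist())
cv2.imwrite("pics/h2.png",im)
E
```

```text
t 11.3 p [0.5625 0.2152 0.3377] yawx -0.147 toolY [-0.  0. -1.] F [ 0.6  0.5 -2.8] T [-0.02 -0.06  0.03] q [0.17 0.18 1.42 0.   1.54 0.32] op 0.09
[[278.0, 90.0], [282.0, 272.0], [360.0, 90.0], [355.0, 272.0], [304.0, 89.0], [334.0, 89.0], [285.0, 85.0], [352.0, 85.0]]
[[280.0, 88.0], [284.0, 271.0], [363.0, 88.0], [358.0, 271.0], [307.0, 87.0], [336.0, 87.0], [288.0, 83.0], [355.0, 83.0]]
```

View pics/h1.png

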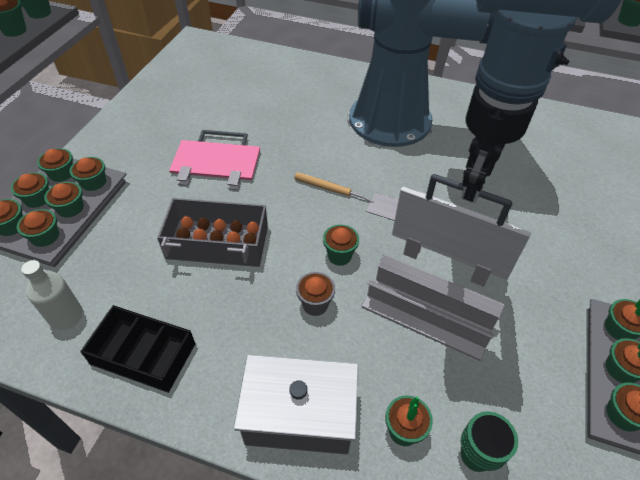

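View pics/h2.png

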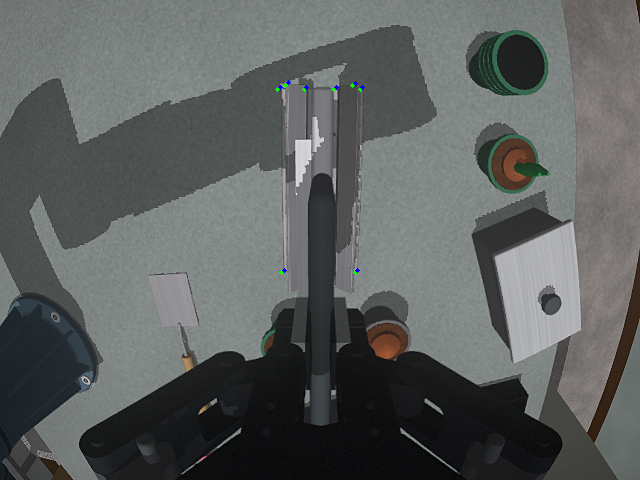

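```bash
python3 - <<'E'
import cv2
im=cv2.imread("pics/h2raw.png")[70:310,250:400]
cv2.imwrite("pics/h3.png",cv2.resize(im,None,fx=2.5*2,fy=2.5,interpolation=cv2.INTER_CUBIC))
E
```

```text
(no output)
```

View pics/h3.png

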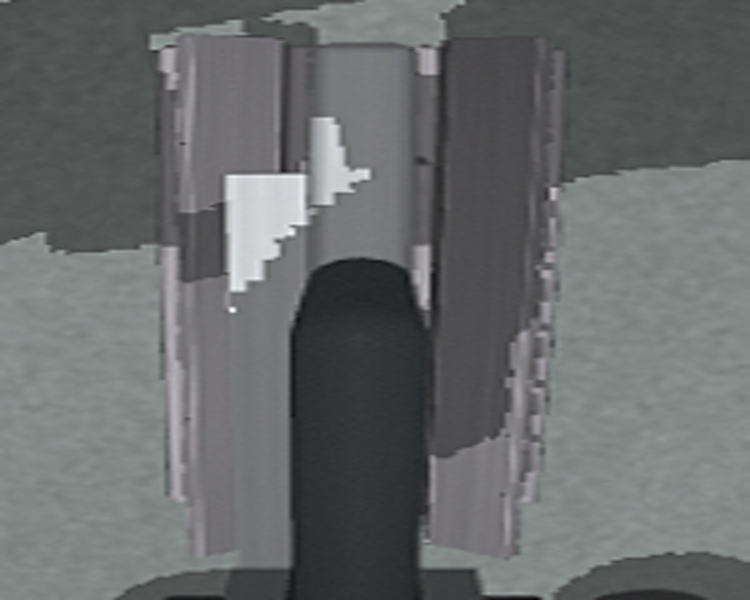

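```bash
python3 - <<'E'
from h import *
c=ctrl.get_calibration("wrist");o,p,R=st(); print(-c["R"].T@c["t"]-p)
bar=p+[0,0,.008]; M=R.as_matrix()  # x jaw, z along +y
for tilt in(0,2,4,6,8):
    a=np.radians(tilt)
    def P(d,t,y): 
        xx=-d*np.sin(a)+t*np.cos(a); zz=-d*np.cos(a)-t*np.sin(a)
        return bar+M[:,0]*xx/1000+np.array([0,0,zz/1000])+M[:,2]*y/1000
    print(tilt,"footL/R d183 y72,48:",fish(c,[P(183,-10,72),P(183,10,72),P(183,-10,48)]).round(1).tolist(),"plate top y100:",fish(c,[P(42,-5,100),P(42,5,100)]).round(1).tolist(),"plate bottom",fish(c,[P(152,-5,100),P(152,-10,72)]).round(1).tolist())
E
```

```text
[0.01325129 0.0836452  0.13177904]
0 footL/R d183 y72,48: [[306.9, 131.1], [331.5, 131.1], [307.0, 160.0]] plate top y100: [[306.9, 81.5], [329.9, 81.5]] plate bottom [[312.2, 95.1], [305.4, 132.8]]
2 footL/R d183 y72,48: [[299.1, 131.2], [323.6, 131.1], [299.3, 160.1]] plate top y100: [[303.5, 81.5], [326.5, 81.6]] plate bottom [[304.9, 95.1], [298.2, 132.9]]
4 footL/R d183 y72,48: [[291.2, 131.3], [315.8, 131.1], [291.5, 160.2]] plate top y100: [[300.2, 81.5], [323.1, 81.6]] plate bottom [[297.6, 95.2], [290.9, 133.0]]
6 footL/R d183 y72,48: [[283.4, 131.5], [307.9, 131.1], [283.8, 160.4]] plate top y100: [[296.8, 81.5], [319.8, 81.6]] plate bottom [[290.3, 95.3], [283.7, 133.2]]
8 footL/R d183 y72,48: [[275.5, 131.7], [300.1, 131.2], [276.0, 160.7]] plate top y100: [[293.4, 81.5], [316.4, 81.6]] plate bottom [[282.9, 95.4], [276.4, 133.4]]
```

```bash
python3 - <<'E'
from h import *
import cv2
c=ctrl.get_calibration("scene");o,p,R=st()
bar=p+[0,0,.008]; M=R.as_matrix()
im=cv2.imread("pics/h1.png")[150:370,350:550]; k=3.6
im=cv2.resize(im,None,fx=k,fy=k,interpolation=cv2.INTER_CUBIC)
im=cv2.resize(im,(720,600)) if False else im
for tilt,col in((0,(0,255,0)),(4,(0,0,255))):
    a=np.radians(tilt)
    def P(d,t,y):
        xx=-d*np.sin(a)+t*np.cos(a); zz=-d*np.cos(a)-t*np.sin(a)
        return bar+M[:,0]*xx/1000+np.array([0,0,zz/1000])+M[:,2]*y/1000
    u=proj(c,[P(0,0,-50),P(0,0,50),P(42,5,-100),P(42,5,100),P(152,5,-100),P(152,5,100),P(183,10,72),P(183,10,48),P(183,10,-48),P(183,10,-72)])
    for q in u: cv2.circle(im,tuple(int(v) for v in (q-[350,150])*k),3,col,1)
cv2.imwrite("pics/h4.png",im[:600])
t=cv2.cvtColor(ctrl.camera("top"),cv2.COLOR_RGB2BGR);cv2.imwrite("pics/h5.png",t)
E
```

```text
(no output)
```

View pics/h4.png

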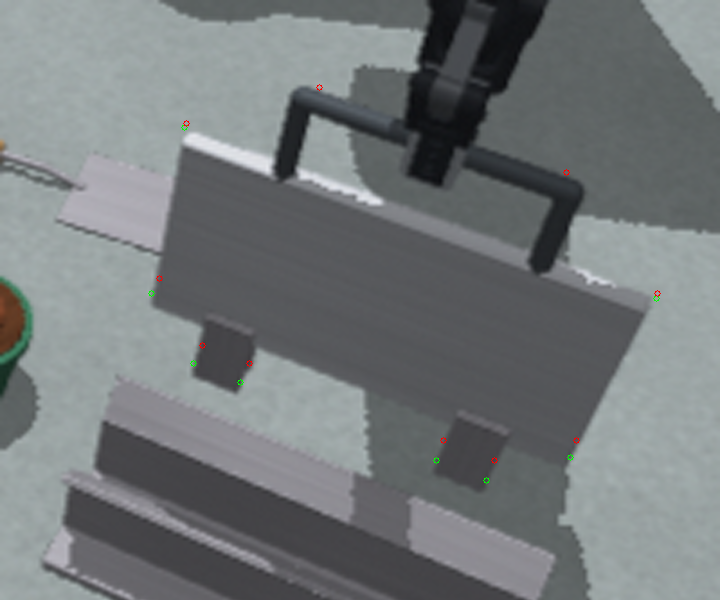

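View pics/h5.png

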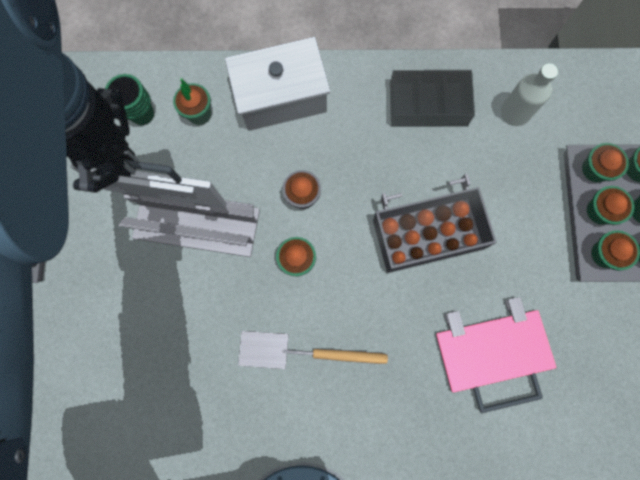

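The scene-camera overlay fits an upright lid (tilt ≤1–2°). The wrist view shows the plate centred over the slot: col 322 against 322.6. I'll descend to just above the mouth.

Request:
apply_moves:
  plan: "0 0.2 0 0 0 0 0;0 0.4 0 0 0 0 0;0 0.4 0 0 0 0 0;0 0.3 0 0 0 0 0;0 0.15 0 0 0 0 0"

```text
time_s: 11.95
eef_pos: [0.5621, 0.2139, 0.2629]
eef_rot: [-0.705, 0.705, -0.054, 0.051]
wrist_force: [-0.2, -0.2, -3.4]
opening: 0.089
```

```bash
python3 - <<'E'
from h import *
import cv2
stat()
im=cv2.cvtColor(ctrl.camera("wrist"),cv2.COLOR_RGB2BGR)
cv2.imwrite("pics/i1.png",cv2.resize(im[60:310,250:400],None,fx=5,fy=2.4,interpolation=cv2.INTER_CUBIC))
im=cv2.cvtColor(ctrl.camera("scene"),cv2.COLOR_RGB2BGR)
cv2.imwrite("pics/i2.png",cv2.resize(im[200:370,350:550],None,fx=3.5,fy=3.5,interpolation=cv2.INTER_CUBIC))
im=cv2.cvtColor(ctrl.camera("top"),cv2.COLOR_RGB2BGR)
cv2.imwrite("pics/i3.png",cv2.resize(im[150:270,100:290],None,fx=4,fy=4,interpolation=cv2.INTER_CUBIC))
E
```

```text
t 11.95 p [0.5621 0.2139 0.2629] yawx -0.148 toolY [-0.003 -0.001 -1.   ] F [-0.2 -0.2 -3.4] T [0.03 0.01 0.01] q [ 0.17  0.22  1.51 -0.    1.41  0.31] op 0.089
```

View pics/i1.png

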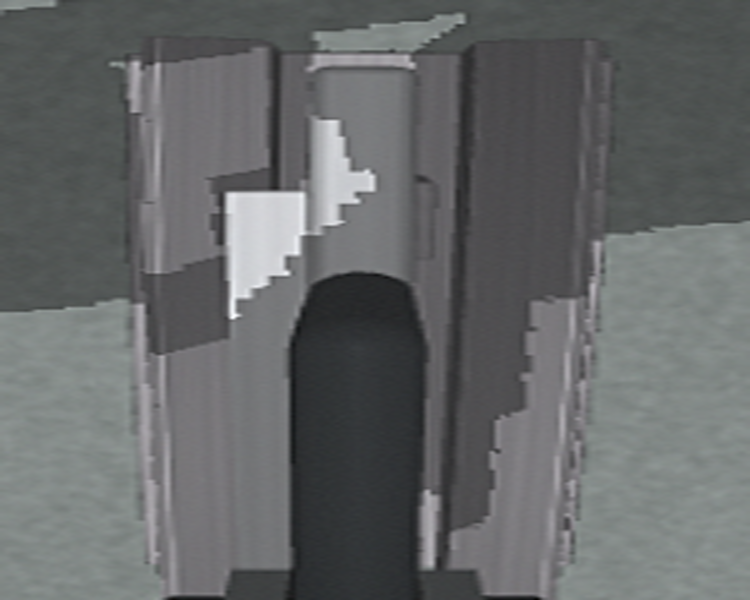

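View pics/i2.png

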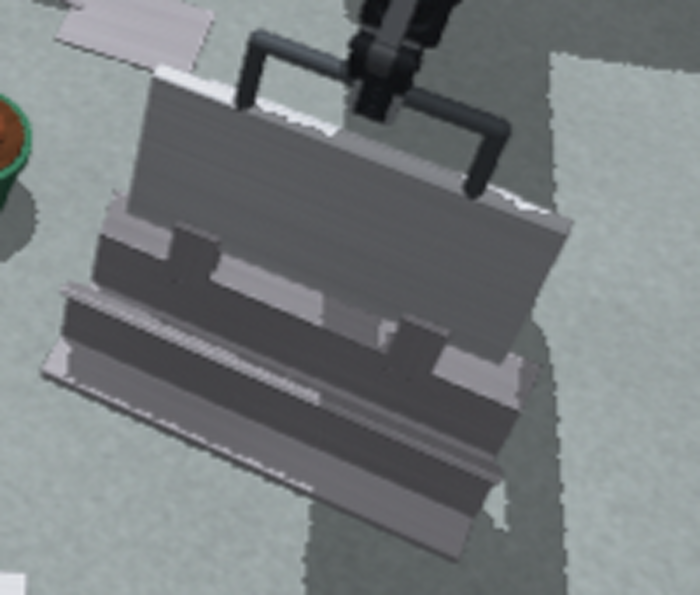

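View pics/i3.png

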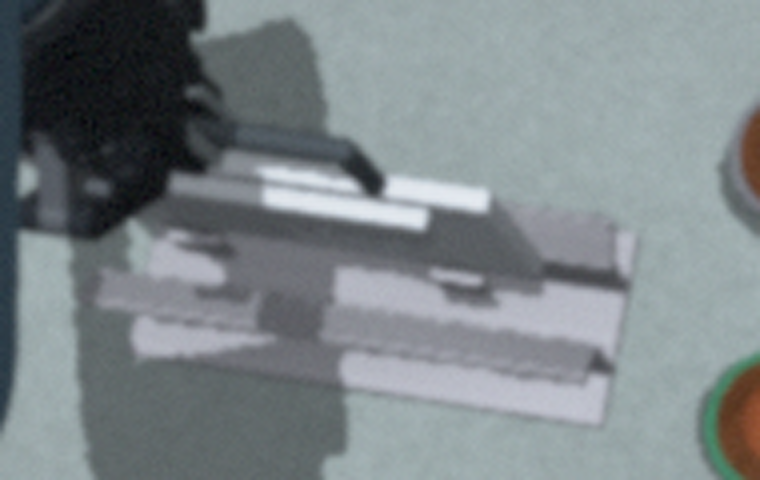

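The lid is centred within about 1–2 mm. The bright strip in the wrist view is a rib on the plate's robot side near the handle, above the rack. Lowering on.

Request:
apply_moves:
  plan: "0.02 0.15 0 0 0 0 0;0.01 0.25 0 0 0 0 0;0 0.25 0 0 0 0 0;0 0.25 0 0 0 0 0;0 0.15 0 0 0 0 0"

```text
time_s: 12.6
eef_pos: [0.5635, 0.2141, 0.2106]
eef_rot: [-0.705, 0.705, -0.053, 0.051]
wrist_force: [-0.3, -0.3, -3.1]
opening: 0.087
```

```bash
python3 - <<'E'
from h import *
stat()
E
```

```text
t 12.6 p [0.5635 0.2141 0.2106] yawx -0.148 toolY [-0.003 -0.    -1.   ] F [-0.3 -0.3 -3.1] T [-0.01  0.02  0.02] q [ 0.17  0.27  1.56 -0.    1.31  0.31] op 0.087
```

Request:
apply_moves:
  plan: "0 0.12 0 0 0 0 0;0 0.12 0 0 0 0 0;0 0.1 0 0 0 0 0;0 0.06 0 0 0 0 0;0 0.04 0 0 0 0 0"

```text
time_s: 13.1
eef_pos: [0.5645, 0.2143, 0.1907]
eef_rot: [0.705, -0.705, 0.052, -0.052]
wrist_force: [0.7, 0.2, -2.4]
opening: 0.087
```

```bash
python3 - <<'E'
from h import *
stat()
E
```

```text
t 13.1 p [0.5645 0.2143 0.1907] yawx -0.148 toolY [ 0.  0. -1.] F [ 0.7  0.2 -2.4] T [-0.07 -0.02 -0.01] q [ 0.17  0.29  1.58 -0.    1.27  0.31] op 0.087
```

Request:
apply_moves:
  plan: "0 0.03 0 0 0 0 0;0 0.03 0 0 0 0 0;0 0.02 0 0 0 0 0;0 0.02 0 0 0 0 0;0 0 0 0 0 0 0"

```text
time_s: 13.6
eef_pos: [0.5667, 0.2149, 0.1894]
eef_rot: [0.706, -0.704, 0.05, -0.054]
wrist_force: [-0.7, 1.5, 10.6]
opening: 0.087
```

```bash
python3 - <<'E'
from h import *
stat()
E
```

```text
t 13.6 p [0.5667 0.2149 0.1894] yawx -0.148 toolY [ 0.007  0.001 -1.   ] F [-0.7  1.5 10.6] T [0.16 0.05 0.05] q [0.17 0.29 1.58 0.   1.26 0.31] op 0.087
```

```bash
python3 - <<'E'
from h import *
import cv2
stat()
im=cv2.cvtColor(ctrl.camera("wrist"),cv2.COLOR_RGB2BGR)
cv2.imwrite("pics/j1.png",cv2.resize(im[40:310,230:420],None,fx=4,fy=2.2,interpolation=cv2.INTER_CUBIC))
im=cv2.cvtColor(ctrl.camera("scene"),cv2.COLOR_RGB2BGR)
cv2.imwrite("pics/j2.png",cv2.resize(im[210:370,350:530],None,fx=4,fy=3.7,interpolation=cv2.INTER_CUBIC))
im=cv2.cvtColor(ctrl.camera("top"),cv2.COLOR_RGB2BGR)
cv2.imwrite("pics/j3.png",cv2.resize(im[150:270,100:290],None,fx=4,fy=4,interpolation=cv2.INTER_CUBIC))
stat()
E
```

```text
t 13.6 p [0.5667 0.2149 0.1894] yawx -0.148 toolY [ 0.007  0.001 -1.   ] F [-0.7  1.5 10.6] T [0.16 0.05 0.05] q [0.17 0.29 1.58 0.   1.26 0.31] op 0.087
t 13.75 p [0.5667 0.2149 0.1894] yawx -0.148 toolY [ 0.007  0.001 -1.   ] F [-0.1  0.8 11.6] T [0.22 0.07 0.07] q [0.17 0.29 1.58 0.   1.26 0.31] op 0.088
```

View pics/j1.png

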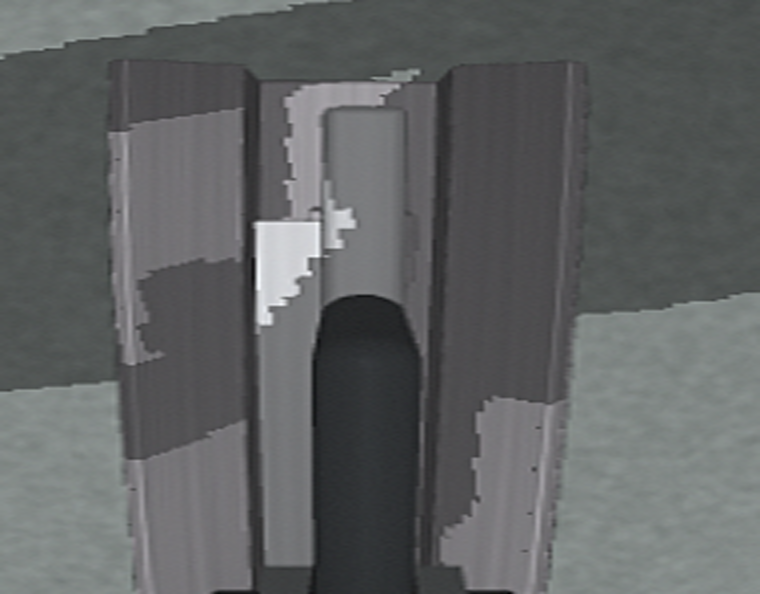

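View pics/j2.png

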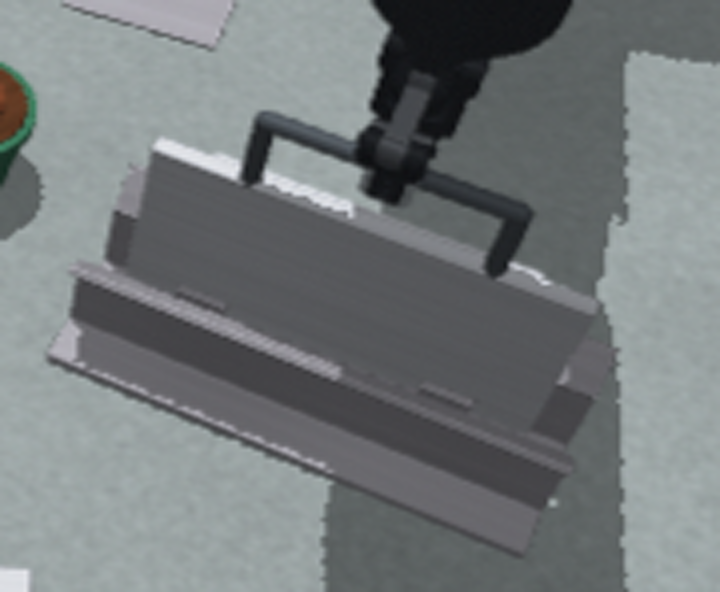

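View pics/j3.png

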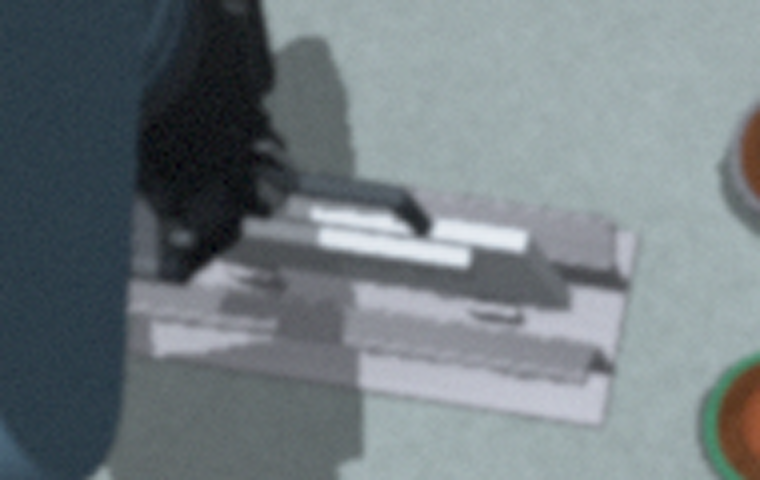

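The feet are well inside the slot and about 11 N of upward force has built up, so the lid is on or nearly on the floor. I'll ease off 1.5 mm and open a little.

Request:
apply_moves:
  plan: "0 -0.03 0 0 0 0 0;0 0 0 0 0 0 0;0 0 0 0 0 0 0.15;0 0 0 0 0 0 0.2;0 0 0 0 0 0 0.25"

```text
time_s: 14.25
eef_pos: [0.564, 0.214, 0.1868]
eef_rot: [-0.705, 0.705, -0.053, 0.052]
wrist_force: [-0.7, -0.2, 0.3]
opening: 0.252
```

```bash
python3 - <<'E'
from h import *
import cv2
stat()
im=cv2.cvtColor(ctrl.camera("wrist"),cv2.COLOR_RGB2BGR)
cv2.imwrite("pics/k1.png",im)
im=cv2.cvtColor(ctrl.camera("scene"),cv2.COLOR_RGB2BGR)
cv2.imwrite("pics/k2.png",cv2.resize(im[210:370,350:530],None,fx=4,fy=3.7,interpolation=cv2.INTER_CUBIC))
stat()
E
```

```text
t 14.25 p [0.564  0.214  0.1868] yawx -0.148 toolY [-0.001 -0.    -1.   ] F [-0.7 -0.2  0.3] T [ 0.03 -0.06  0.06] q [ 0.17  0.3   1.58 -0.    1.26  0.31] op 0.252
t 14.35 p [0.5641 0.2141 0.1868] yawx -0.148 toolY [-0.001 -0.    -1.   ] F [ 0.1 -0.1  0.7] T [-0.04 -0.01  0.03] q [ 0.17  0.3   1.58 -0.    1.26  0.31] op 0.251
```

View pics/k1.png

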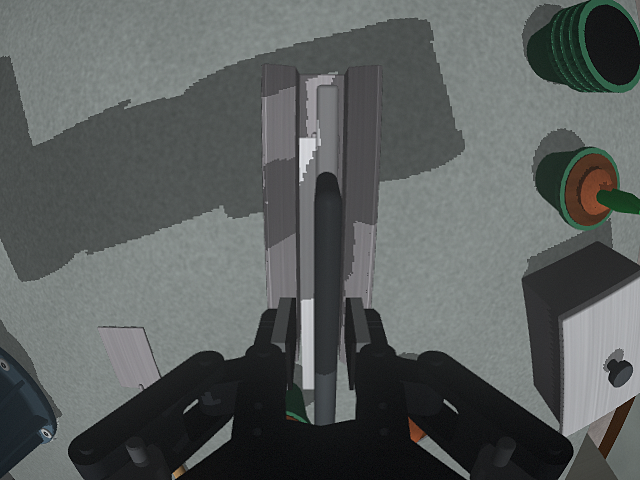

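View pics/k2.png

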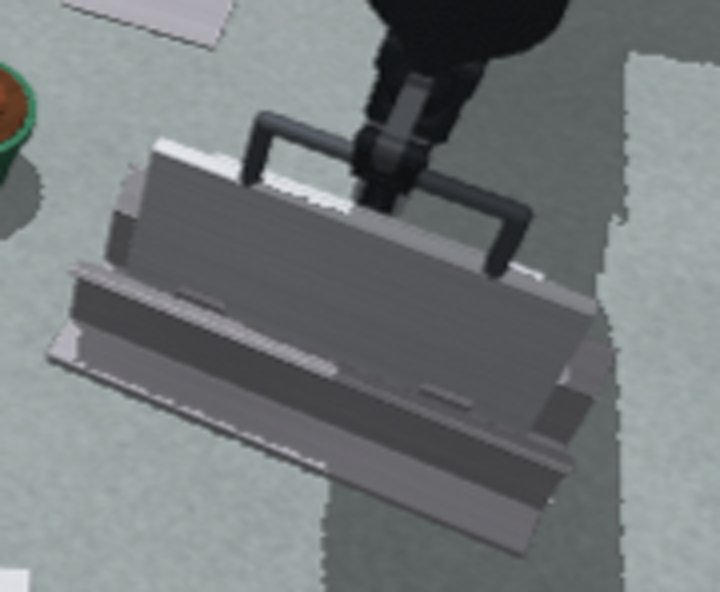

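The lid didn't move on release, so it was already on the floor and stands by itself. I'll widen the jaws slightly off-centre to suit the bar, then retreat straight up.

Request:
apply_moves:
  plan: "0.05 0 0 0 0 0 0.4;0 0 0 0 0 0 0.5;0 -0.05 0 0 0 0 0.5;0 -0.2 0 0 0 0 0.5;0 -0.4 0 0 0 0 0.5"

```text
time_s: 14.85
eef_pos: [0.5659, 0.2137, 0.2191]
eef_rot: [-0.705, 0.705, -0.053, 0.051]
wrist_force: [-0.4, -0.2, 0.3]
opening: 0.504
```

Request:
apply_moves:
  plan: "0 -0.5 0 0 0 0 0.5;0 -0.5 0 0 0 0 0.5;0 -0.6 0 0 0 0 0.5;0 -0.4 0 0 0 0 0.5;0 -0.2 0 0 0 0 0.5"

```text
time_s: 15.35
eef_pos: [0.5677, 0.2141, 0.3334]
eef_rot: [0.706, -0.705, 0.051, -0.054]
wrist_force: [0.2, 0.4, 0.6]
opening: 0.499
```

Request:
apply_moves:
  plan: "-0.4 0 -0.4 0 0 0 0.5;-0.8 0 -0.8 0 0 0 0.5;-0.8 0 -0.8 0 0 0 0.5;-0.8 0 -0.8 0 0 0 0.5;-0.3 0 -0.3 0 0 0 0.5"

```text
time_s: 15.85
eef_pos: [0.4035, 0.0939, 0.3292]
eef_rot: [-0.705, 0.705, -0.053, 0.052]
wrist_force: [0.8, -0.2, 0.9]
opening: 0.503
```

```bash
python3 - <<'E'
from h import *
import cv2
stat()
im=cv2.cvtColor(ctrl.camera("scene"),cv2.COLOR_RGB2BGR); cv2.imwrite("pics/l0.png",im)
cv2.imwrite("pics/l2.png",cv2.resize(im[210:370,350:530],None,fx=4,fy=3.7,interpolation=cv2.INTER_CUBIC))
im=cv2.cvtColor(ctrl.camera("top"),cv2.COLOR_RGB2BGR)
cv2.imwrite("pics/l3.png",cv2.resize(im[150:270,90:280],None,fx=4,fy=4,interpolation=cv2.INTER_CUBIC)); cv2.imwrite("pics/l4.png",im)
cs,ct=ctrl.get_calibration("scene"),ctrl.get_calibration("top")
E
```

```text
t 15.85 p [0.4035 0.0939 0.3292] yawx -0.148 toolY [-0.001 -0.001 -1.   ] F [ 0.8 -0.2  0.9] T [ 0.03  0.03 -0.01] q [-0.06 -0.26  1.86 -0.    1.55  0.09] op 0.503
```

View pics/l2.png

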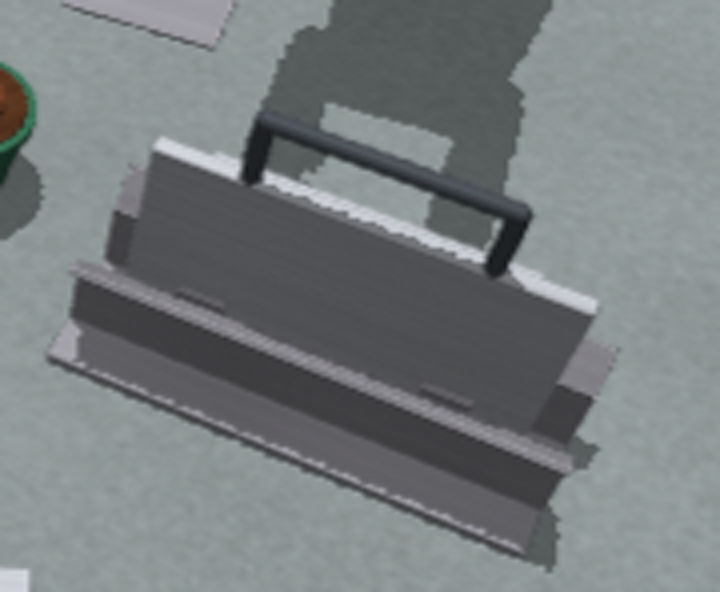

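View pics/l3.png

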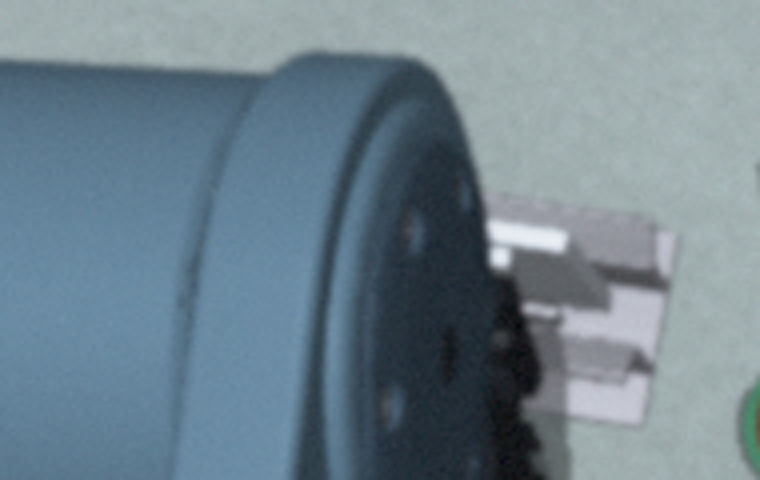

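View pics/l0.png

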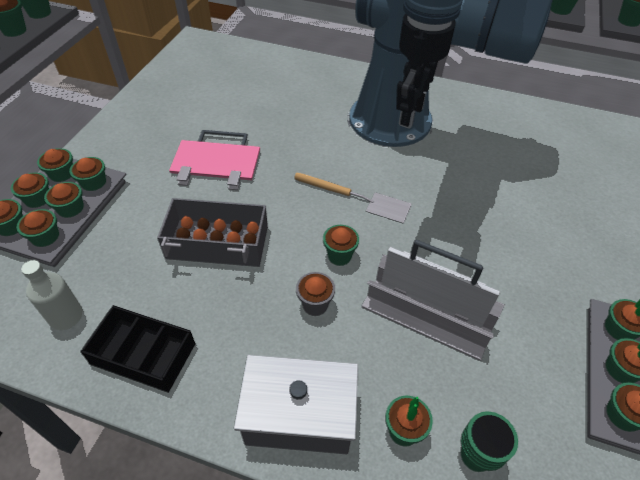

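```bash
python3 - <<'E'
from h import *
c=ctrl.get_calibration("scene"); P=(.565,.2149,-.1463)
ob=np.array([(388,251.1),(499.3,294.3),(415.5,241.6),(481.3,267.6)])
for dx in(0,3):
  for dz in(0,5,10):
    z=191+dz
    X=[(dx+5,-100,z-42),(dx+5,100,z-42),(dx,-55,z+3),(dx,55,z+3)]
    print(dx,dz,(ob-proj(c,place(P,X))).round(1).tolist())
E
```

```text
0 0 [[-0.7, 2.2], [-1.1, 0.7], [-2.4, 1.4], [-0.6, 2.5]]
0 5 [[-1.0, 4.0], [-2.0, 2.4], [-2.9, 3.2], [-1.5, 4.4]]
0 10 [[-1.4, 5.7], [-2.9, 4.1], [-3.4, 5.1], [-2.3, 6.2]]
3 0 [[-0.0, 1.0], [-0.7, -0.6], [-1.8, 0.1], [-0.1, 1.2]]
3 5 [[-0.4, 2.8], [-1.6, 1.0], [-2.3, 2.0], [-1.0, 3.0]]
3 10 [[-0.7, 4.5], [-2.5, 2.7], [-2.8, 3.9], [-1.8, 4.9]]
```

The image fit says the feet are on the slot floor: residuals are at most 2 px at 0 mm height and grow to as much as 3 px at 5 mm. Handing in.

```bash
python3 -c "
from bench import ctrl
print(ctrl.hand_in())"
```

```text
the job is handed in; nothing more can be done
None
```

I swung the aluminium lid upright by its bar handle and lifted it straight up off the hinge pins. I then stood it in the rack slot, feet down and lengthwise, let go, and handed the job in at about 16 s of the 54 s allowed. The hand-in gave no verdict.

**Last checks:**
- **Standing free:** the lid did not visibly move when the gripper opened, and it is still upright with the arm well clear.
- **On the slot floor:** projecting the lid into the last scene picture fits best with its feet on the floor (residuals up to about 2 px). It sits about 3 mm to the far side of the slot's centre line.
- **Forces:** the readings between moves never passed about 12 N, which came as the feet touched the floor.

**Disagreements:**
- **Contact height:** the feet touched down about 5 mm higher on the arm's reading than I had worked out. The arm bending under load and the bar shifting slightly in the grip would explain it, and the picture check showed no gap.
- **Camera offset:** the scene and top cameras differed by 4–6 mm, so I used the mean of the two and checked it with the wrist camera.
- **Unlisted rib:** the lid has a rib on its robot-side face that the description does not mention. It sits above the rack and did not interfere.

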